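# Re-aim the photo lamp

### The job

The dishes on this table are being photographed one by one. The clamp of the lamp arm on the white photo board was done up too hard: slacken its T-shaped knob until the arm swings free, swing the arm so that its pointer stands on the 45-degree mark, then do the knob up again hand-tight (snug, about a quarter of a newton metre of twist, not as hard as you can) so that the arm stays locked there. Do not force the arm round while it is clamped, and leave the tableware where it stands.

Things in the scene. Friction and masses are not known exactly. Their poses are not given: they have to be found in the camera images.
- stand: White photo board, 310 x 340 x 12 mm, fixed to the table, with a dark round pedestal (116 mm across, top 47 mm above the table) near its robot-side left corner. Origin: on the pedestal's vertical axis, at table height; z up; the board reaches from -70 to 240 mm in x and from -270 to 70 mm in y.
- lamp_arm (a joint): Angle of the lamp arm on the scale, rad. At 0 the arm points along the stand's +y; it grows as the arm swings clockwise seen from above, so at angle a the tube points along (sin a, cos a) in the stand's x, y. The 45-degree mark is 0.785 rad. Stops at -0.55 and 1.6. Slack, it turns with about 0.1 N m of drag and stays where it is left.
- tube_grip (a point): Place to take the arm: the axis of its bare steel tube (round, 16 mm across, level, 55 mm above the table), 130 mm out from the pedestal's axis. Bare from 60 to 240 mm out; the lamp panel beyond, up to 165 mm high, reaches in to 215 mm. Its y axis points out along the tube, z up.
- pointer (a point): Tip of the thin steel pointer on the hub, across the hub from the tube, 50 mm from the pedestal's axis, just above the scale (49 mm above the table).
- mark45 (a point): The 45-degree line of the scale on the pedestal's rim, 50 mm from its axis, 47 mm above the table. The white lines run every 5 degrees from -30 to 90, with longer ones every 15 and the longest at 0, 45 and 90; the 45-degree one is the middle long line, it also runs down the pedestal's side to a dot on the board.
- clamp_knob: Black T-shaped clamp knob on the pedestal's axis. Grip bar 62 mm long, 14 thick, 26 high; origin: its centre, about 106 mm above the table; x along the bar, z up. Below it a 21 mm neck, from 80 mm down a 36 mm flange. Counterclockwise from above slackens, clockwise tightens; it rises 1.9 mm per rad slackened. Found too tight; within 1.2 rad it is free. Needs a grip of 100 N or so.
- clamp_pad: Steel plate, 58 mm across, 4 mm thick, under the knob, pressing on the hub; origin on the pedestal's axis at table height. Turning the knob takes 0.05 N m when slack; clockwise from touch it grows to 0.22 N m at 23 N on the hub, 0.25 at 30 N (hand-tight), 0.33 at 53 N, 0.38 at 70 N. Stays as left. Read it after strokes of 0.12 rad; shorter ones read low.
- serving_bowl: Cream bowl, 130 mm across, 58 mm high, standing on the board: the dish to be photographed; not to be moved. Origin: centre of its underside.
- small_cup: Grey cup, 54 mm across, 48 mm high, on the board about 200 mm in front of the pedestal along the stand's x; an arm swung far past the mark hits it. Not to be moved. Origin: centre of its underside.
- mug: Grey mug, 80 mm across, 92 mm high, on the table; not to be moved.
- creamer: Cream cup, 68 mm across, 75 mm high, on the table; not to be moved.
- spoon: Steel spoon lying on the table; not to be moved.
- canister_a: Pale canister, 68 mm across, 114 mm high, on the table; not to be moved.
- canister_b: Rust-brown canister, 68 mm across, 114 mm high, on the table; not to be moved.

How it is judged:
By the outcome, as a careful person would: the job done as asked, in the order asked, and still so for the second after the job is handed in, with the robot touching nothing.
It also fails if it takes over 61 s, if anything falls off the work surface, if the arm or the gripper's body presses on something with over 40 N, if the wrist force passes 120 N, or if a joint passes its speed limit or range.

### The arm

A 6-joint arm with a two-finger parallel gripper is mounted at the origin on the work surface. World frame = base frame: x ahead of the robot, y to its left, z up, the work surface at z = 0. Lengths are in mm, angles in rad, forces in N, time in s.
With the tool pointing down it reaches from about 350 to 975 mm from the base axis. Payload 7.1 kg.
Tool frame: the origin (TCP) lies at the very end of the fingers, on their centre line; the grasp point (between the pads) lies 19 mm behind it (ctrl.grasp_offset is the distance from the TCP to the grasp point, in mm); z points along the fingers, y is the line along which they close (so a half turn about z gives the same grasp; the last joint's range is limited). The gripper opens to 88 mm and grips with 3 to 60 N. Pads are 20 mm wide; open, the fingers measure 115 mm over their backs; the gripper's body (75 mm by 178 mm) begins 61 mm behind the grasp point.
Start: joints at [-1.347, 0.423, 1.63, -0, 1.089, -0.019], TCP at [150.282, -606.646, 194.375] pointing down, gripper open.
Joint ranges: [-3, 3], [-0.9, 2.11], [0.09, 2.58], [-1.31, 4.45], [0.11, 2.69], [-2.54, 2.54]. Speed limits (rad/s): [2.39, 2.39, 3.01, 3.14, 3.14, 3.14].

### API

Orientations are given as a rotation vector (axis times angle).
In Python, from workcell import ctrl, viewer, ticket, models gives the robot as it stands.
- The arm moves only by the tool play_rows, never from a script. Its arguments are lists of equal length, an entry for each row: "dp": the shift along the world's x, y, z in mm, a list of three; "yaw": the turn about the world's z in degrees. In form: {"dp": [[tx, ty, tz], ...], "yaw": [yaw, ...]}. A call has 1 to 8 rows; each row shifts and turns the commanded pose from where the row before left it; what a row does not reach is not made up. A row lasts 1/12 s, in which the tool goes at most 41.7 mm and 7.16 degrees, less where a joint would pass 70% of its speed; a pose out of reach is approached as far as the arm can. A call is refused whole if a number of a shift passes 41.7 or a number of a turn 7.16, either way. A call with a gripper value outside its range is refused whole. "gripper" is the closure, from 0 (fully open) to 1 (shut), set as the call begins (left out, the last holds). The fingers move at their own pace and stop on an object; the grip force is fixed at half the most. Time passes only in rows, so rows that do not move let the fingers close. It gives the time, the measured TCP pose, the force, the opening and the grip force at its end, in the units of the state.
- ctrl.get_obs(): the state, without advancing time (a new reading comes with each control period).
- viewer.get_image(name): name is "scene" or "top" or "wrist"; returns a dict with "pixels" (384x512x3 uint8, red, green, blue), "range_z" (384x512 float32, mm along the optical axis (not along the pixel's ray), 0 where there is no reading), "fx", "fy", "cx", "cy" (pixels), "T" (4x4, takes a point from camera to world coordinates); the wrist camera has in their place "hand_eye" (4x4, takes a point from camera to tool coordinates, whose origin is the TCP and whose axes are the flange's). Camera axes: x right, y up, looking along -z (the intrinsics and any distortion apply to the point x, -y, -z); pixel columns grow to the right and rows downward; lengths in mm; the calibration is good to about 2 mm. The wrist camera is an equidistant fisheye: a pixel r from the principal point sees the ray r / f radians off the axis. A picture is of the moment at which its call begins: read the wrist's pose just before it.
- ticket.close_job(): hands the job in; it is judged then, once.
Trained networks look in a picture, given as the dict that the camera call returned (one of the last four; its "shot" number tells which), for a name from the list of things; names that differ only in an ending like _2 or _b are one class to them, and where a whole thing is asked for, a point or a joint stands for the part that bears it (a point fixed in the world has none). Each returns a list of dicts, best first, with "conf" (0 to 1); they miss things now and then, are a little off and sometimes report something else, mostly with a low value. They report only what shows in the picture. A call takes as long as a camera call.
- models.look_for(picture, name): "bbox" ([centre column, centre row, width, height] in pixels, round what is visible of it).
- models.landmark_of(picture, name): "location" ([column, row] in pixels: a listed point, or the origin of a listed thing).
The state is a dict: "t": time; "qpos": joint angles; "qvel": joint speeds; "joint_torque": joint torques, N m; "ee_pos": TCP position; "orientation": TCP orientation; "ft_force": force on the tool from outside, world axes, zero at the start; "moment": the same for the moment, N m; "width": finger opening in mm; "grasp_force": force on a finger pad.
Only numpy, scipy, OpenCV 4.12 (cv2) and the standard library are available. Lean on these libraries where they do the work, as an engineer would, in place of code of your own. Each camera call takes 0.05 s, during which the arm holds its last target. There are 200 camera calls.

## Working session

There is one attempt and no reset: what is moved stays moved. The work goes in short steps, Python scripts to look and compute and a tool call to move; the robot and the scene stay as the last step left them, time stands still between calls to the robot, and variables do not carry over. Pictures are saved under pics/ and viewed, at most 10 in all, crops included, and the job is handed in when it is done.

Besides the shell and the picture viewer there is one more tool, called after "Call:" as name(argument=value, ...) on one line, values as JSON. play_rows: Moves the arm, as the interface text tells. Its arguments: {"type":"object","properties":{"dp":{"type":"array"},"yaw":{"type":"array"},"gripper":{"type":"number"}},"required":["dp","yaw"]}

```bash
mkdir -p pics; cat > h.py <<'E'
import numpy as np, cv2
from scipy.spatial.transform import Rotation as R
from workcell import ctrl, viewer, ticket, models
def ray(p,px):
    u,v=px; return np.array([(u-p['cx'])/p['fx'],-(v-p['cy'])/p['fy'],-1.0])
def at_z(p,px,z):
    T=p['T'];d=T[:3,:3]@ray(p,px);o=T[:3,3];return o+d*(z-o[2])/d[2]
def save(p,n): cv2.imwrite('pics/'+n,cv2.cvtColor(p['pixels'],cv2.COLOR_RGB2BGR))
E
python3 - <<'E'
from h import *
o=ctrl.get_obs();print({k:np.round(v,3) for k,v in o.items()})
Z=dict(clamp_knob=106,tube_grip=55,pointer=49,mark45=47,serving_bowl=12,small_cup=12,mug=0,creamer=0,canister_a=0,spoon=0,stand=0)
ims=[]
for n in['scene','top']:
    p=viewer.get_image(n);ims.append(p['pixels'])
    for k,z in Z.items():
        print(n,k,[(np.round(r['location']),np.round(at_z(p,r['location'],z)[:2],1),round(r['conf'],2)) for r in models.landmark_of(p,k)[:2]])
for n,i in zip('st',ims): cv2.imwrite(f'pics/{n}.png',cv2.cvtColor(i,cv2.COLOR_RGB2BGR))
E
```

```text
{'t': np.float64(0.0), 'qpos': array([-1.347,  0.424,  1.631, -0.   ,  1.089, -0.019]), 'qvel': array([ 0.001,  0.001,  0.001,  0.   , -0.   , -0.001]), 'joint_torque': array([ 4.0000e-03, -5.4462e+01, -2.7366e+01,  6.5000e-02,  2.3000e-02,
       -0.0000e+00]), 'ee_pos': array([ 150.14 , -606.085,  193.61 ]), 'orientation': array([-3.117, -0.38 ,  0.   ]), 'ft_force': array([ 0.051,  1.317, -0.003]), 'moment': array([-0.04 , -0.02 ,  0.008]), 'grasp_force': np.float64(0.0), 'width': np.float64(87.762)}
scene clamp_knob [(array([278., 163.]), array([569.3,  77.5]), 0.71)]
scene tube_grip [(array([125., 286.]), array([ 674.2, -464.6]), 0.22)]
scene pointer [(array([265., 181.]), array([565.7,  32.7]), 0.94)]
scene mark45 [(array([265., 172.]), array([534.4,  54.4]), 0.7)]
scene serving_bowl [(array([256., 226.]), array([673.4, -70.3]), 0.77)]
scene small_cup [(array([308., 226.]), array([754.5,  60.5]), 0.57)]
scene mug [(array([114., 245.]), array([ 502.5, -437.7]), 0.71)]
scene creamer [(array([124., 285.]), array([ 635.5, -464. ]), 0.75)]
scene canister_a [(array([376., 151.]), arr
[... 495 characters left out ...]
, array([540.4, 219.7]), 0.16)]
top serving_bowl [(array([285., 161.]), array([665.9, -69.5]), 0.95), (array([200., 200.]), array([534.7, 227.6]), 0.69)]
top small_cup [(array([247., 139.]), array([748. ,  60.8]), 0.78), (array([130., 216.]), array([484.9, 464. ]), 0.48)]
top mug [(array([246., 141.]), array([744. ,  66.2]), 0.24), (array([239., 198.]), array([541.5,  92.6]), 0.16)]
top creamer [(array([399., 165.]), array([ 644.1, -463.7]), 0.83)]
top canister_a [(array([131., 184.]), array([599.5, 466. ]), 0.93), (array([130., 218.]), array([478.9, 469.3]), 0.77)]
top spoon [(array([386., 242.]), array([ 381.5, -403.1]), 0.63)]
top stand [(array([241., 196.]), array([547.9,  86.6]), 0.79)]
```

```bash
python3 - <<'E'
import cv2,numpy as np
t=cv2.imread('pics/t.png')[110:260,150:350];s=cv2.imread('pics/s.png')[110:260,200:400]
cv2.imwrite('pics/c1.png',np.vstack([cv2.resize(s,None,fx=2,fy=2,interpolation=2),cv2.resize(t,None,fx=2,fy=2,interpolation=2)])[:600])
E
```

```text
(no output)
```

View pics/c1.png

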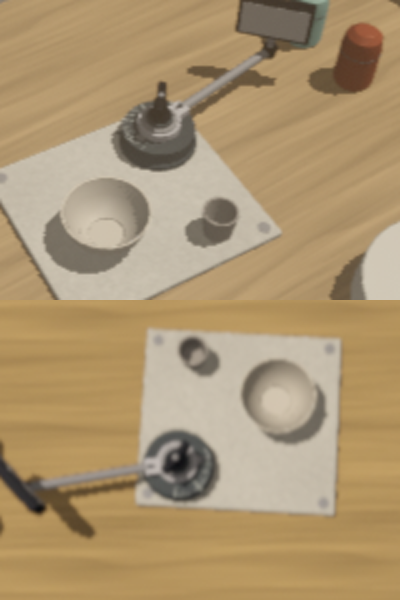

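The overview shows the pedestal at about top px (241,193). The arm points roughly 12° short of stand +y, and the path above the bowl is clear.

Call:
play_rows(dp=[[20,34,4],[20,34,4],[20,34,4],[20,34,4],[20,34,4],[20,34,4],[20,34,4],[20,34,4]], yaw=[0,0,0,0,0,0,0,0])

```text
t: 1.87
ee_pos: [310.8, -333.0, 226.8]
orientation: [3.118, 0.38, 0.001]
ft_force: [1.1, 0.5, 0.2]
width: 87.6
grasp_force: 0.0
```

Call:
play_rows(dp=[[20,34,4],[20,34,4],[20,34,4],[20,34,4],[20,34,4],[20,34,4],[20,34,4],[20,34,4]], yaw=[0,0,0,0,0,0,0,0])

```text
t: 2.53
ee_pos: [471.0, -60.7, 258.9]
orientation: [3.118, 0.381, 0.001]
ft_force: [-0.5, -1.3, -0.2]
width: 87.8
grasp_force: 0.0
```

Call:
play_rows(dp=[[20,34,0],[20,34,0],[20,34,0],[10,17,0],[0,0,0],[0,0,0]], yaw=[0,0,0,0,0,0])

```text
t: 3.03
ee_pos: [540.2, 57.1, 258.0]
orientation: [3.118, 0.384, -0.001]
ft_force: [-0.9, -1.1, -0.2]
width: 87.9
grasp_force: 0.0
```

```bash
cat >> h.py <<'E'
def wrist():
    o=ctrl.get_obs();p=viewer.get_image('wrist')
    T=np.eye(4);T[:3,:3]=R.from_rotvec(o['orientation']).as_matrix();T[:3,3]=o['ee_pos']
    p['W']=T@p['hand_eye'];return o,p
def w_at_z(p,px,z):
    x=(px[0]-p['cx'])/p['fx'];y=(px[1]-p['cy'])/p['fy'];r=np.hypot(x,y)+1e-12
    d=np.array([np.sin(r)*x/r,-np.sin(r)*y/r,-np.cos(r)]);d=p['W'][:3,:3]@d;o=p['W'][:3,3]
    return o+d*(z-o[2])/d[2]
def w_proj(p,X):
    c=np.linalg.inv(p['W'])@np.append(X,1);a=np.array([c[0],-c[1],-c[2]]);r=np.arctan2(np.hypot(a[0],a[1]),a[2]);h=np.hypot(a[0],a[1])+1e-12
    return np.array([p['cx']+p['fx']*r*a[0]/h,p['cy']+p['fy']*r*a[1]/h])
def topdown(p,c,z,half=100,s=3):
    n=int(2*half*s);m=np.zeros((n,n,2),np.float32)
    for i in range(n):
        for j in range(n): m[i,j]=w_proj(p,[c[0]+half-i/s,c[1]+half-j/s,z])
    return cv2.cvtColor(cv2.remap(p['pixels'],m,None,cv2.INTER_LINEAR),cv2.COLOR_RGB2BGR)
E
cat > look.py <<'E'
from h import *
import sys
o,p=wrist();print({k:np.round(o[k],3) for k in('t','qpos','ee_pos','orientation','width','grasp_force','moment','ft_force')})
Z=dict(clamp_knob=106,tube_grip=55,pointer=49,mark45=47,stand=0,small_cup=12,serving_bowl=12)
for k,z in Z.items(): print(k,[(np.round(r['location']),np.round(w_at_z(p,r['location'],z)[:2],1),round(r['conf'],2)) for r in models.landmark_of(p,k)[:2]])
n=sys.argv[1];np.savez(n+'.npz',pixels=p['pixels'],W=p['W'],fx=p['fx'],fy=p['fy'],cx=p['cx'],cy=p['cy'],rz=p['range_z']);save(p,n+'.png')
E
python3 look.py w1
```

```text
{'t': np.float64(3.033), 'qpos': array([ 0.084,  0.232,  1.749, -0.   ,  1.161,  1.409]), 'ee_pos': array([540.221,  57.07 , 258.045]), 'orientation': array([ 3.118e+00,  3.840e-01, -1.000e-03]), 'width': np.float64(87.923), 'grasp_force': np.float64(0.0), 'moment': array([-0.01 , -0.051, -0.037]), 'ft_force': array([-0.947, -1.137, -0.155])}
clamp_knob [(array([230., 150.]), array([560.7,  92.1]), 0.56)]
tube_grip [(array([142., 137.]), array([543.4, 218.7]), 0.61)]
pointer [(array([273., 146.]), array([570.8,  39.4]), 0.86)]
mark45 [(array([254., 179.]), array([519.3,  53.7]), 0.86)]
stand [(array([237., 140.]), array([560.3,  89.8]), 0.61)]
small_cup [(array([283.,  25.]), array([745.9,  66.7]), 0.78)]
serving_bowl [(array([362., 102.]), array([667.1, -77.4]), 0.65)]
```

View pics/w1.png

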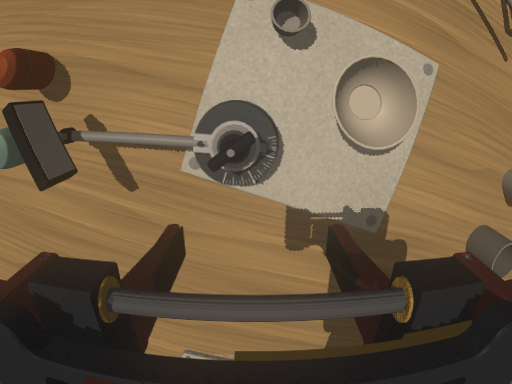

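Wrist view: the knob is at (230,152), its bar running from (210,167) to (253,138). The tube is toward the left and the scale faces the robot. Next I measure the bar and pedestal axis from the range image.

```bash
cat >> h.py <<'E'
def cloud(p):
    rz=p['range_z'];v,u=np.nonzero(rz>0);x=(u-p['cx'])/p['fx'];y=(v-p['cy'])/p['fy'];r=np.hypot(x,y)+1e-12
    d=np.stack([np.sin(r)*x/r,-np.sin(r)*y/r,-np.cos(r)],1);d=d/np.cos(r)[:,None]*rz[v,u][:,None]
    return d@p['W'][:3,:3].T+p['W'][:3,3]
def load(n):
    p=dict(np.load(n+'.npz'));p['range_z']=p['rz'];return p
def measure(p,c=(560,88)):
    X=cloud(p);d=np.hypot(X[:,0]-c[0],X[:,1]-c[1])
    k=X[(d<45)&(X[:,2]>112)&(X[:,2]<130)]
    q=k[:,:2].astype(np.float32);rect=cv2.minAreaRect(q);w=np.linalg.svd(q-q.mean(0),full_matrices=False)[2][0]
    print('bar n',len(k),'z',np.median(k[:,2]),'rect',np.round(rect,1) if 0 else rect,'mean',q.mean(0),'ang',np.degrees(np.arctan2(w[1],w[0]))%180)
    g=X[(d<75)&(X[:,2]>43)&(X[:,2]<51)][:,:2].astype(np.float32)
    print('pedestal n',len(g),cv2.minEnclosingCircle(g))
    t=X[(d>70)&(d<190)&(X[:,2]>50)&(X[:,2]<75)];
    if len(t)>10:
        q=t[:,:2];w=np.linalg.svd(q-q.mean(0),full_matrices=False)[2][0];print('tube n',len(t),'mean',q.mean(0),'z',t[:,2].max(),'ang',np.degrees(np.arctan2(w[1],w[0]))%180,'perp off axis',np.cross(w,np.array(c)-q.mean(0)))
E
python3 - <<'E'
from h import *
measure(load('w1'))
E
```

```text
bar n 678 z 116.27061359671202 rect ((560.1618041992188, 90.89569091796875), (14.457040786743164, 62.65507125854492), 50.269046783447266) mean [560.81256  90.5774 ] ang 140.11621
pedestal n 3013 ((559.0203857421875, 90.0941390991211), 59.0927619934082)
tube n 1606 mean [594.99131993 113.95136396] z 71.02565289556856 ang 114.48911676985688 perp off axis -42.60087115114426
```

Call:
play_rows(dp=[[5,8.4,-10],[5,8.4,-10],[5,8.4,-10],[5,8.4,-10],[0,0,-10],[0,0,-10],[0,0,-10],[0,0,-10]], yaw=[-6.7,-6.7,-6.7,-6.7,-6.7,-6.7,-6.7,-6.7])

```text
t: 4.1
ee_pos: [560.3, 89.6, 178.0]
orientation: [-2.952, 1.076, -0.0]
ft_force: [0.9, 0.2, -0.2]
width: 87.7
grasp_force: 0.0
```

Call:
play_rows(dp=[[0,0,0],[0,0,0]], yaw=[0,0])

```text
t: 4.27
ee_pos: [559.9, 89.6, 178.1]
orientation: [2.956, -1.062, -0.001]
ft_force: [0.4, 0.9, -1.0]
width: 87.8
grasp_force: 0.0
```

```bash
python3 look.py w2; python3 -c "
from h import *
measure(load('w2'),(560,90))"
```

```text
{'t': np.float64(4.267), 'qpos': array([0.138, 0.359, 1.772, 0.   , 1.011, 2.398]), 'ee_pos': array([559.94 ,  89.592, 178.122]), 'orientation': array([ 2.956e+00, -1.062e+00, -1.000e-03]), 'width': np.float64(87.761), 'grasp_force': np.float64(0.0), 'moment': array([0.063, 0.011, 0.009]), 'ft_force': array([ 0.389,  0.913, -1.035])}
clamp_knob [(array([255., 194.]), array([559.7,  90.1]), 0.95)]
tube_grip []
pointer [(array([286., 145.]), array([567.7,  39.9]), 0.86)]
mark45 [(array([298., 190.]), array([518.3,  61.3]), 0.85)]
stand [(array([254., 171.]), array([559.6,  92.2]), 0.75)]
small_cup [(array([170.,  42.]), array([750.6,  64.8]), 0.81)]
serving_bowl [(array([308.,  17.]), array([667.3, -80.3]), 0.8)]
bar n 1001 z 116.34981601280157 rect ((560.0701293945312, 90.03800201416016), (13.492741584777832, 60.75156021118164), 50.075950622558594) mean [561.38904  89.18546] ang 139.81256
pedestal n 4313 ((559.3487548828125, 90.24739837646484), 58.99715042114258)
tube n 1842 mean [625.50141123  46.48093961] z 71.17207211751588 ang 114.62983617797197 perp off axis 41.40528953831935
```

View pics/w2.png

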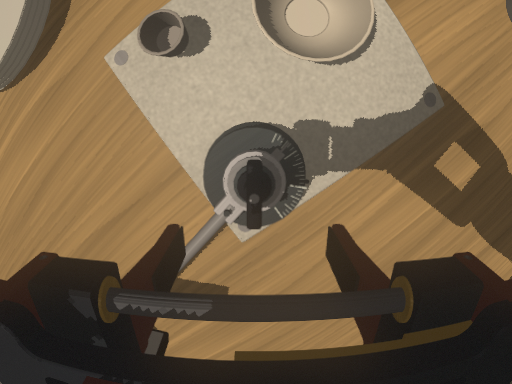

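The bar is lined up between the fingers (col 255). Descending and gripping.

Call:
play_rows(dp=[[0,0.4,-20],[0,0,-20],[0,0,-20],[0,0,-18],[0,0,-10],[0,0,0]], yaw=[0,0,0,0,0,0])

```text
t: 5.17
ee_pos: [558.8, 90.1, 88.4]
orientation: [2.954, -1.065, -0.005]
ft_force: [-0.1, -0.2, -0.1]
width: 87.9
grasp_force: 0.0
```

Call:
play_rows(dp=[[0,0,0],[0,0,0],[0,0,0],[0,0,0],[0,0,0],[0,0,0],[0,0,0],[0,0,0]], yaw=[0,0,0,0,0,0,0,0], gripper=1.0)

```text
t: 5.83
ee_pos: [560.3, 90.3, 90.5]
orientation: [-2.955, 1.066, -0.0]
ft_force: [0.1, -0.2, 0.5]
width: 37.8
grasp_force: 0.0
```

```bash
cat > st.py <<'E'
from h import *
o=ctrl.get_obs();r=R.from_rotvec(o['orientation']).as_matrix()
print({k:np.round(o[k],3) for k in('t','qpos','ee_pos','width','grasp_force','moment','ft_force')},'tooly',round(np.degrees(np.arctan2(r[1,1],r[0,1])),2))
E
python3 st.py
```

```text
{'t': np.float64(5.833), 'qpos': array([0.139, 0.481, 1.827, 0.   , 0.834, 2.402]), 'ee_pos': array([560.314,  90.35 ,  90.524]), 'width': np.float64(37.814), 'grasp_force': np.float64(0.0), 'moment': array([ 0.061, -0.006,  0.037]), 'ft_force': array([ 0.051, -0.209,  0.455])} tooly -129.69
```

Call:
play_rows(dp=[[0,0,0],[0,0,0],[0,0,0],[0,0,0],[0,0,0],[0,0,0]], yaw=[0,0,0,0,0,0])

```text
t: 6.33
ee_pos: [560.3, 90.4, 90.3]
orientation: [-2.955, 1.066, 0.0]
ft_force: [-0.4, -0.1, 0.4]
width: 0.6
grasp_force: 0.0
```

Call:
play_rows(dp=[[0,0,0],[0,0,0.2],[0,0,0.2],[0,0,0]], yaw=[2,4,4,0])

```text
t: 6.67
ee_pos: [560.3, 90.4, 90.8]
orientation: [-3.038, 0.801, -0.0]
ft_force: [0.3, -0.4, 0.5]
width: 0.5
grasp_force: 0.0
```

```bash
python3 st.py
```

```text
{'t': np.float64(6.667), 'qpos': array([ 0.139,  0.48 ,  1.827, -0.   ,  0.834,  2.225]), 'ee_pos': array([560.31 ,  90.374,  90.792]), 'width': np.float64(0.492), 'grasp_force': np.float64(0.0), 'moment': array([ 0.062, -0.009, -0.042]), 'ft_force': array([ 0.331, -0.35 ,  0.544])} tooly -119.55
```

The fingers shut on nothing. Taking a look.

```bash
python3 look.py w3; python3 - <<'E'
from h import *
p=viewer.get_image('scene');save(p,'s3.png')
w=cv2.imread('pics/w3.png')
s=cv2.resize(cv2.imread('pics/s3.png')[90:240,180:380],(512,384))
cv2.imwrite('pics/c3.png',cv2.resize(np.hstack([w,s]),(800,300)))
measure(load('w3'),(560,90))
E
```

```text
{'t': np.float64(6.667), 'qpos': array([ 0.139,  0.48 ,  1.827, -0.   ,  0.834,  2.225]), 'ee_pos': array([560.31 ,  90.374,  90.792]), 'orientation': array([-3.038,  0.801, -0.   ]), 'width': np.float64(0.492), 'grasp_force': np.float64(0.0), 'moment': array([ 0.062, -0.009, -0.042]), 'ft_force': array([ 0.331, -0.35 ,  0.544])}
clamp_knob [(array([253., 234.]), array([560.8,  91.2]), 0.96)]
tube_grip [(array([146., 284.]), array([543.3, 219.5]), 0.78)]
pointer [(array([304., 168.]), array([567.9,  40.5]), 0.79)]
mark45 [(array([312., 221.]), array([523. ,  55.9]), 0.64)]
stand [(array([253., 191.]), array([558.5,  93.4]), 0.92)]
small_cup [(array([175.,   6.]), array([750.8,  66.8]), 0.91)]
serving_bowl [(array([360.,  10.]), array([666.6, -81.7]), 0.9)]
bar n 1021 z 116.58986327310748 rect ((576.50830078125, 78.90725708007812), (18.01226043701172, 21.662641525268555), 49.73400115966797) mean [574.90485  78.91217] ang 129.60692
pedestal n 7092 ((559.3656005859375, 89.83930969238281), 58.82476043701172)
tube n 2391 mean [616.58633322  56.14443324] z 71.52842716989346 ang 109.24535676011182 perp off axis -42.264774234809124
```

View pics/c3.png

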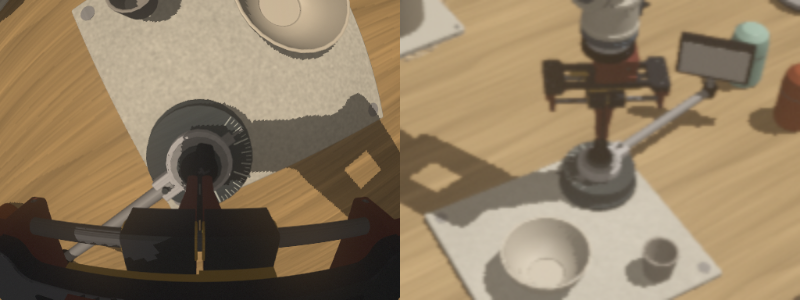

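```bash
python3 - <<'E'
from h import *
p=load('w3');w=cv2.imread('pics/w3.png')[150:290,180:330]
s=cv2.imread('pics/s3.png')[120:200,240:325]
cv2.imwrite('pics/c4.png',np.hstack([cv2.resize(w,(600,560),interpolation=2)[:, 100:500],cv2.resize(s,(400,560),interpolation=2)[:,:400]]))
X=cloud(p);d=np.hypot(X[:,0]-560.3,X[:,1]-90.4)
T=np.array([X[:,0]-560.3,X[:,1]-90.4])
a=np.radians(139.8);u=T[0]*np.cos(a)+T[1]*np.sin(a);v=-T[0]*np.sin(a)+T[1]*np.cos(a)
for lo,hi in((85,100),(100,112),(112,116),(116,120),(120,125),(125,140),(140,160)):
    m=(d<60)&(X[:,2]>lo)&(X[:,2]<hi)
    if m.sum(): print(lo,hi,m.sum(),'along bar',np.percentile(u[m],[2,50,98]).round(1),'across',np.percentile(v[m],[2,50,98]).round(1))
E
```

```text
85 100 113 along bar [-30.4 -24.2  -1.1] across [-10.2  -6.9   5.6]
100 112 162 along bar [-30.5 -29.9  -2. ] across [-10.1  -3.7   5.6]
112 116 312 along bar [-30.3 -22.7 -10.5] across [-6.9 -1.6  6.9]
116 120 488 along bar [-28.7 -19.6 -10. ] across [-6.  -0.2  5.8]
120 125 103 along bar [-13.4 -11.   -9.7] across [-10.4  -1.6   7. ]
125 140 397 along bar [-13.4 -11.1  -9.7] across [-10.2  -1.2   6.9]
140 160 772 along bar [-13.4 -10.8  -8.8] across [-11.4  -1.6   7.7]
```

View pics/c4.png

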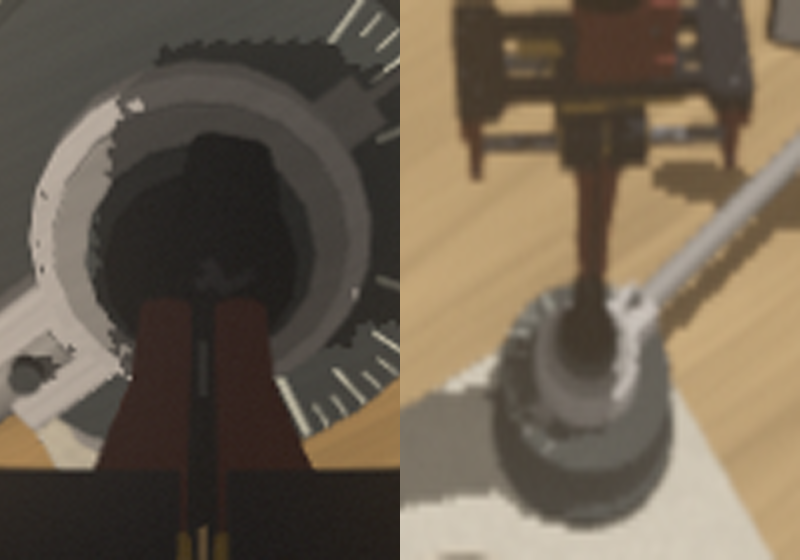

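```bash
python3 - <<'E'
from h import *
for n in('w1','w2','w3'):
    z=np.load(n+'.npz');p=load(n)
    from workcell import viewer
    he=viewer.get_image('wrist')['hand_eye'] if n=='w1' else he
    X=cloud(p);T=p['W']@np.linalg.inv(he);Y=(X-T[:3,3])@T[:3,:3]
    m=(Y[:,2]<-2)&(Y[:,2]>-120)&(abs(Y[:,1])<70)&(abs(Y[:,0])<40) if n!='w3' else (Y[:,2]<-26)&(Y[:,2]>-120)&(abs(Y[:,1])<40)&(abs(Y[:,0])<40)
    Y=Y[m]
    for lo in range(-120,0,10):
        k=(Y[:,2]>=lo)&(Y[:,2]<lo+10)
        if k.sum(): print(n,lo,k.sum(),'x',np.percentile(Y[k,0],[1,50,99]).round(1),'y',np.percentile(Y[k,1],[1,99]).round(1),'|y|min',abs(Y[k,1]).min().round(1))
E
```

```text
w1 -120 2897 x [-6.6 31.9 34.2] y [-68.1  68.6] |y|min 0.3
w1 -110 683 x [-12.   -2.4   7.8] y [-45.6  46.3] |y|min 44.1
w1 -100 761 x [-11.   11.3  12.4] y [-56.   56.1] |y|min 44.4
w1 -90 995 x [-9.8 11.2 12.4] y [-55.9  56.8] |y|min 43.1
w1 -80 926 x [-5.6 10.6 12.3] y [-54.8  55.2] |y|min 43.0
w1 -70 826 x [-9.2  9.5 12.3] y [-53.1  53.6] |y|min 42.9
w1 -60 662 x [-9.3  8.4 12.2] y [-52.   52.8] |y|min 42.9
w1 -50 584 x [-9.3  9.2 12.2] y [-52.3  52.9] |y|min 42.9
w1 -40 485 x [-9.1  8.3 12.1] y [-52.   52.5] |y|min 43.2
w1 -30 100 x [-9.3  6.2 11.7] y [-51.3  51.9] |y|min 43.2
w2 -120 2920 x [-6.5 31.8 34.2] y [-68.4  68.9] |y|min 0.0
w2 -110 663 x [-12.   -2.7   7.9] y [-45.6  46.3] |y|min 44.1
w2 -100 756 x [-11.1  11.3  12.5] y [-55.6  56.1] |y|min 44.3
w2 -90 1011 x [-9.3 11.2 12.4] y [-56.   56.9] |y|min 43.1
w2 -80 927 x [-5.6 10.5 12.3] y [-54.7  55.5] |y|min 42.9
w2 -70 819 x [-9.2  9.2 12.3] y [-52.9  53.7] |y|min 43.0
w2 -60 667 x [-9.2  8.7 12.2] y [-52.1  52.6] |y|min 42.9
w2 -50 577 x [-9.1  9.1 12.2] y [-52.2  52.6] |y|min 43.0
w2 -40 486 x [-9.4  8.  12.2] y [-52.2  52.5] |y|min 43.1
w2 -30 112 x [-9.4  7.3 11.8] y [-51.8  52.1] |y|min 43.1
w3 -120 2198 x [ 5.6 33.5 34.3] y [-25.7  26.4] |y|min 0.5
w3 -100 8 x [-10.9  -9.7  -8.7] y [-1.4  2. ] |y|min 1.4
w3 -90 139 x [ 2.5 10.  12.3] y [-1.9  2.8] |y|min 0.2
w3 -80 480 x [-4.5 11.6 12.4] y [-11.3  11.8] |y|min 0.2
w3 -70 446 x [ 4.7 11.4 12.1] y [-10.2  10.9] |y|min 0.2
w3 -60 335 x [ 8.3 11.5 12.2] y [-8.8  9.5] |y|min 0.2
w3 -50 289 x [ 9.3 11.6 12.4] y [-8.5  9.4] |y|min 0.2
w3 -40 229 x [ 9.8 11.7 12.3] y [-8.5  9.3] |y|min 0.2
w3 -30 229 x [10.  18.2 28.6] y [-6.7 10.4] |y|min 0.2
```

The range data shows the real fingertips end about 28 mm behind the reported TCP, so they closed just above the bar. I reopen, turn back and go about 28 mm lower.

Call:
play_rows(dp=[[0,0,0.5],[0,0,0],[0,0,0],[0,0,0],[0,0,0],[0,0,0],[0,0,0]], yaw=[-3.5,-3.5,-3.5,0,0,0,0], gripper=0.5)

```text
t: 7.75
ee_pos: [560.3, 90.4, 91.3]
orientation: [-2.951, 1.078, 0.0]
ft_force: [0.5, -0.3, -0.6]
width: 42.5
grasp_force: 0.0
```

Call:
play_rows(dp=[[0,-0.2,-10],[0,0,-10],[0,0,-8],[0,0,0]], yaw=[0,0,0,0])

```text
t: 8.08
ee_pos: [558.5, 89.9, 60.8]
orientation: [2.949, -1.078, -0.006]
ft_force: [0.2, -0.4, 0.1]
width: 43.7
grasp_force: 0.0
```

Call:
play_rows(dp=[[0,0,0],[0,0,0],[0,0,0],[0,0,0],[0,0,0],[0,0,0]], yaw=[0,0,0,0,0,0], gripper=1.0)

```text
t: 8.58
ee_pos: [560.8, 90.4, 63.6]
orientation: [-2.95, 1.079, -0.001]
ft_force: [1.6, 1.7, -1.0]
width: 19.9
grasp_force: 30.0
```

```bash
python3 st.py; python3 -c "
from h import *
print(ctrl.grasp_offset)"
```

```text
{'t': np.float64(8.583), 'qpos': array([0.139, 0.522, 1.838, 0.   , 0.78 , 2.411]), 'ee_pos': array([560.782,  90.391,  63.614]), 'width': np.float64(19.916), 'grasp_force': np.float64(30.0), 'moment': array([ 0.326, -0.253, -0.076]), 'ft_force': array([ 1.593,  1.651, -0.972])} tooly -130.19
18.700000000000003
```

Width 19.9 means the tips are on the 21 mm neck. I open, go up 7 mm and re-grip.

Call:
play_rows(dp=[[0,0,0],[0,0,0],[0,0,4],[0,0,4],[0,0,0]], yaw=[0,0,0,0,0], gripper=0.65)

```text
t: 9.0
ee_pos: [560.9, 90.2, 72.2]
orientation: [-2.95, 1.079, -0.002]
ft_force: [-0.3, -0.7, -0.2]
width: 30.9
grasp_force: 0.0
```

Call:
play_rows(dp=[[0,0,0],[0,0,0],[0,0,0],[0,0,0],[0,0,0]], yaw=[0,0,0,0,0], gripper=1.0)

```text
t: 9.42
ee_pos: [560.7, 90.4, 71.4]
orientation: [-2.95, 1.079, -0.001]
ft_force: [1.0, 2.5, 0.9]
width: 19.5
grasp_force: 30.0
```

```bash
python3 st.py
```

```text
{'t': np.float64(9.417), 'qpos': array([0.139, 0.51 , 1.835, 0.   , 0.796, 2.411]), 'ee_pos': array([560.653,  90.405,  71.441]), 'width': np.float64(19.492), 'grasp_force': np.float64(30.0), 'moment': array([ 0.449, -0.175, -0.041]), 'ft_force': array([0.993, 2.546, 0.936])} tooly -130.19
```

Call:
play_rows(dp=[[0,0,0],[0,0,0],[0,0,5],[0,0,3],[0,0,0]], yaw=[0,0,0,0,0], gripper=0.68)

```text
t: 9.83
ee_pos: [560.7, 90.1, 80.0]
orientation: [-2.95, 1.079, -0.001]
ft_force: [0.1, 0.8, 0.6]
width: 28.2
grasp_force: 0.0
```

Call:
play_rows(dp=[[0,0,0],[0,0,0],[0,0,0],[0,0,0],[0,0,0]], yaw=[0,0,0,0,0], gripper=1.0)

```text
t: 10.25
ee_pos: [560.6, 90.5, 79.3]
orientation: [-2.95, 1.079, -0.001]
ft_force: [1.4, 3.1, -1.2]
width: 13.6
grasp_force: 30.0
```

```bash
python3 st.py
```

```text
{'t': np.float64(10.25), 'qpos': array([0.139, 0.498, 1.832, 0.   , 0.811, 2.411]), 'ee_pos': array([560.578,  90.486,  79.284]), 'width': np.float64(13.585), 'grasp_force': np.float64(30.004), 'moment': array([ 0.58 , -0.214,  0.14 ]), 'ft_force': array([ 1.355,  3.093, -1.242])} tooly -130.18
```

Now 13.6 mm, so the grip is on the bar. Turning counterclockwise with a slight rise.

Call:
play_rows(dp=[[0,0,0],[0,0,0.1],[0,0,0.2],[0,0,0]], yaw=[2,4,6,0])

```text
t: 10.58
ee_pos: [560.7, 90.6, 79.6]
orientation: [-3.048, 0.759, -0.001]
ft_force: [1.6, 4.9, -2.3]
width: 13.8
grasp_force: 30.1
```

```bash
python3 st.py; python3 look.py w4;python3 -c "
from h import *
measure(load('w4'),(560,90))"
```

```text
{'t': np.float64(10.583), 'qpos': array([1.390e-01, 4.980e-01, 1.831e+00, 1.000e-03, 8.120e-01, 2.197e+00]), 'ee_pos': array([560.69 ,  90.594,  79.59 ]), 'width': np.float64(13.818), 'grasp_force': np.float64(30.08), 'moment': array([ 0.867, -0.363,  0.335]), 'ft_force': array([ 1.57 ,  4.851, -2.257])} tooly -117.97
{'t': np.float64(10.583), 'qpos': array([1.390e-01, 4.980e-01, 1.831e+00, 1.000e-03, 8.120e-01, 2.197e+00]), 'ee_pos': array([560.69 ,  90.594,  79.59 ]), 'orientation': array([-3.048e+00,  7.590e-01, -1.000e-03]), 'width': np.float64(13.818), 'grasp_force': np.float64(30.08), 'moment': array([ 0.867, -0.363,  0.335]), 'ft_force': array([ 1.57 ,  4.851, -2.257])}
clamp_knob [(array([254., 239.]), array([562.1,  90.3]), 0.6)]
tube_grip [(array([142., 290.]), array([540.6, 218.6]), 0.56)]
pointer [(array([308., 172.]), array([568.3,  40.6]), 0.61)]
mark45 [(array([310., 232.]), array([520.6,  60. ]), 0.57), (array([366.,  10.]), array([662.1, -60.5]), 0.46)]
stand [(array([254., 193.]), array([560.2,  91.8]), 0.91), (array([ 10., 279.]), array([612.1, 470.8]), 0.74)]
small_cup []
serving_bowl [(array([368.,  11.]), array([666. , -80.1]), 0.65)]
bar n 2757 z 116.81663409711203 rect ((559.5332641601562, 87.89993286132812), (30.458005905151367, 61.27232360839844), 75.26927947998047) mean [564.3149   88.32964] ang 152.4737
pedestal n 7238 ((559.219970703125, 90.07463836669922), 58.96802520751953)
tube n 1898 mean [630.77924242  17.85534803] z 71.1004740280188 ang 101.20212038065608 perp off axis -55.415165209213754
```

The bar follows without slip (width 13.8). Continuing.

Call:
play_rows(dp=[[0,0,0.2],[0,0,0.2],[0,0,0.2],[0,0,0.2],[0,0,0.2],[0,0,0]], yaw=[6,6,6,6,6,0])

```text
t: 11.48
ee_pos: [560.8, 91.0, 80.3]
orientation: [-3.14, -0.052, -0.002]
ft_force: [3.7, 7.2, -5.3]
width: 13.6
grasp_force: 30.0
```

```bash
python3 st.py
```

```text
{'t': np.float64(11.483), 'qpos': array([1.390e-01, 4.970e-01, 1.831e+00, 1.000e-03, 8.130e-01, 1.676e+00]), 'ee_pos': array([560.766,  91.007,  80.295]), 'width': np.float64(13.622), 'grasp_force': np.float64(29.997), 'moment': array([ 1.132, -0.556,  0.079]), 'ft_force': array([ 3.68 ,  7.217, -5.319])} tooly -88.09
```

Call:
play_rows(dp=[[0,0,0.2],[0,0,0.2],[0,0,0.2],[0,0,0.2],[0,0,0.2],[0,0,0]], yaw=[6,6,6,6,6,0])

```text
t: 11.98
ee_pos: [560.6, 91.4, 81.3]
orientation: [-3.019, -0.863, -0.002]
ft_force: [3.6, 8.7, -5.5]
width: 13.5
grasp_force: 30.0
```

```bash
python3 st.py; python3 look.py w5;python3 -c "
from h import *
p=load('w5')
measure(p,(560,90));cv2.imwrite('pics/c5.png',np.hstack([cv2.imread('pics/w5.png'),topdown(p,(559.4,90),47,64,3)])[:600] if 0 else topdown(p,(559.4,90),47,75,4))"
```

```text
{'t': np.float64(11.983), 'qpos': array([0.14 , 0.495, 1.831, 0.002, 0.815, 1.152]), 'ee_pos': array([560.645,  91.413,  81.298]), 'width': np.float64(13.472), 'grasp_force': np.float64(29.996), 'moment': array([ 1.591, -0.54 ,  0.074]), 'ft_force': array([ 3.634,  8.674, -5.472])} tooly -58.1
{'t': np.float64(11.983), 'qpos': array([0.14 , 0.495, 1.831, 0.002, 0.815, 1.152]), 'ee_pos': array([560.645,  91.413,  81.298]), 'orientation': array([-3.019e+00, -8.630e-01, -2.000e-03]), 'width': np.float64(13.472), 'grasp_force': np.float64(29.996), 'moment': array([ 1.591, -0.54 ,  0.074]), 'ft_force': array([ 3.634,  8.674, -5.472])}
clamp_knob [(array([256., 240.]), array([560.8,  90.5]), 0.74)]
tube_grip [(array([109., 145.]), array([545.3, 217.6]), 0.73)]
pointer [(array([314., 232.]), array([568.2,  38.7]), 0.6)]
mark45 [(array([268., 265.]), array([521.4,  53.4]), 0.66)]
stand [(array([254., 192.]), array([559.3,  91.7]), 0.69)]
small_cup [(array([387.,  44.]), array([746.1,  64.7]), 0.96)]
serving_bowl [(array([447., 193.]), array([669.6, -79.5]), 0.97)]
bar n 2755 z 118.52493302978976 rect ((559.5634155273438, 93.451171875), (61.184608459472656, 30.368595123291016), 18.498188018798828) mean [564.4493   93.44108] ang 31.756775
pedestal n 6718 ((560.2017211914062, 90.93897247314453), 58.11591339111328)
tube n 4553 mean [597.9815684  122.70983613] z 71.11495592262057 ang 117.69889709933585 perp off axis -48.83332806572909
```

View pics/c5.png

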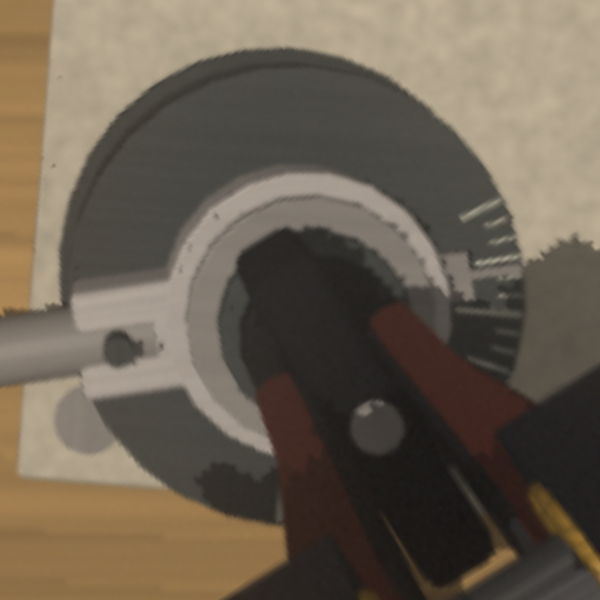

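Picture: knob loosened, tube at left (0–70,345), pointer at right (~490,270). The twist fell to a steady 0.07, so the knob is slack. Releasing and moving to the tube.

Call:
play_rows(dp=[[0,0,0],[0,0,0],[0,0,0],[0,0,20],[0,0,30],[-4,26,10],[-5,34,0],[-5,34,0]], yaw=[0,0,0,0,6.6,6.6,6.6,6.6], gripper=0.5)

```text
t: 13.05
ee_pos: [546.8, 184.3, 142.9]
orientation: [2.743, 1.53, 0.003]
ft_force: [-0.1, -0.6, 0.4]
width: 44.1
grasp_force: 0.0
```

Call:
play_rows(dp=[[-5,34,0],[0,0,0],[0,0,0],[0,0,0],[0,0,0],[0,0,0],[0,0,0]], yaw=[6.6,6.6,6.6,6.6,6.6,6.6,0])

```text
t: 13.63
ee_pos: [541.1, 217.7, 141.5]
orientation: [2.061, 2.371, -0.001]
ft_force: [0.1, 0.1, -0.7]
width: 43.9
grasp_force: 0.0
```

```bash
python3 st.py; python3 look.py w6;python3 -c "
from h import *
p=load('w6')
X=cloud(p);d=np.hypot(X[:,0]-559.7,X[:,1]-90.2);a=np.degrees(np.arctan2(X[:,1]-90.2,X[:,0]-559.7))
m=(X[:,2]>52)&(X[:,2]<68)&(d>70)&(d<205)&(abs(a-98)<15);q=X[m];w=np.linalg.svd(q[:,:2]-q[:,:2].mean(0),full_matrices=False)[2][0]
print(m.sum(),q.mean(0),'dir',np.degrees(np.arctan2(w[1],w[0]))%180,'top',np.percentile(q[:,2],95),np.percentile(a[m],[2,50,98]))
cv2.imwrite('pics/c6.png',topdown(p,(559.4,90),47,75,4))"
```

```text
{'t': np.float64(13.633), 'qpos': array([ 3.620e-01,  4.280e-01,  1.763e+00, -1.000e-03,  9.510e-01,
        2.230e-01]), 'ee_pos': array([541.055, 217.7  , 141.542]), 'width': np.float64(43.928), 'grasp_force': np.float64(0.0), 'moment': array([-0.046, -0.104, -0.025]), 'ft_force': array([ 0.064,  0.111, -0.701])} tooly 7.98
{'t': np.float64(13.633), 'qpos': array([ 3.620e-01,  4.280e-01,  1.763e+00, -1.000e-03,  9.510e-01,
        2.230e-01]), 'ee_pos': array([541.055, 217.7  , 141.542]), 'orientation': array([ 2.061e+00,  2.371e+00, -1.000e-03]), 'width': np.float64(43.928), 'grasp_force': np.float64(0.0), 'moment': array([-0.046, -0.104, -0.025]), 'ft_force': array([ 0.064,  0.111, -0.701])}
clamp_knob [(array([258., 326.]), array([561. ,  93.4]), 0.93)]
tube_grip [(array([256., 186.]), array([541.1, 221.2]), 0.57)]
pointer [(array([251., 327.]), array([561.5,  38.2]), 0.22)]
mark45 [(array([222., 314.]), array([523.6,  53.2]), 0.84), (array([254., 274.]), array([554.1, 117.6]), 0.23)]
stand [(array([256., 274.]), array([559.8,  89. ]), 0.62)]
small_cup []
serving_bowl [(array([256., 185.]), array([543.5, 210.3]), 0.35), (array([254., 275.]), array([556.8,  94.5]), 0.22)]
2257 [539.52547119 231.05299792  60.45900194] dir 98.21307689213457 top 62.70222192218345 [ 93.97914167  97.99104898 102.17923367]
```

View pics/c6.png

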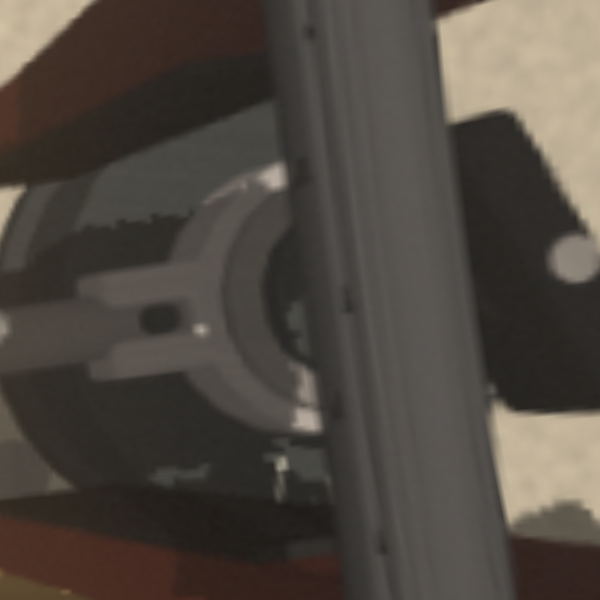

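Fingers straddle the tube (direction 98.1°). Descending to grip, then checking the board's yaw.

Call:
play_rows(dp=[[0,0.5,-30],[0,0,-35],[0,0,-30],[0,0,-20],[0,0,-8],[0,0,0]], yaw=[0,0,0,0,0,0])

```text
t: 14.53
ee_pos: [539.9, 218.1, 16.7]
orientation: [-2.064, -2.366, 0.005]
ft_force: [0.1, -0.6, 0.4]
width: 43.7
grasp_force: 0.0
```

Call:
play_rows(dp=[[0,0,0],[0,0,0],[0,0,0],[0,0,0],[0,0,0],[0,0,0]], yaw=[0,0,0,0,0,0], gripper=1.0)

```text
t: 15.03
ee_pos: [542.1, 218.9, 19.7]
orientation: [2.064, 2.367, 0.003]
ft_force: [-0.3, -0.5, 6.0]
width: 15.0
grasp_force: 30.0
```

```bash
python3 st.py; python3 - <<'E'
from h import *
X=cloud(load('w1'));m=(X[:,2]>7)&(X[:,2]<17)&(X[:,0]>460)&(X[:,0]<830)&(X[:,1]>-220)&(X[:,1]<190)
print(m.sum(),cv2.minAreaRect(X[m][:,:2].astype(np.float32)))
p=viewer.get_image('top');rz=p['range_z'];v,u=np.nonzero(rz>0)
d=np.stack([(u-p['cx'])/p['fx'],-(v-p['cy'])/p['fy'],-np.ones(len(u))],1)*rz[v,u][:,None];Y=d@p['T'][:3,:3].T+p['T'][:3,3]
m=(Y[:,2]>7)&(Y[:,2]<17)&(Y[:,0]>460)&(Y[:,0]<830)&(Y[:,1]>-220)&(Y[:,1]<190)
print(m.sum(),cv2.minAreaRect(Y[m][:,:2].astype(np.float32)))
# bright board mask edges in w1 : rectify at z=12
im=topdown(load('w1'),(640,0),12,200,2);cv2.imwrite('board.png',im)
E
```

```text
{'t': np.float64(15.033), 'qpos': array([ 0.364,  0.611,  1.812, -0.   ,  0.717,  0.227]), 'ee_pos': array([542.089, 218.932,  19.687]), 'width': np.float64(14.991), 'grasp_force': np.float64(29.997), 'moment': array([-0.074, -0.007,  0.072]), 'ft_force': array([-0.32 , -0.524,  5.98 ])} tooly 7.81
28668 ((636.46923828125, -14.894454956054688), (340.9072265625, 310.26019287109375), 85.78604125976562)
5065 ((645.2481689453125, -15.579376220703125), (364.73309326171875, 405.3570251464844), 0.35889244079589844)
```

```bash
python3 -c "
import numpy as np
a=np.radians(97.7-np.array([0,2.1,6.3,11.7,18,24.3,30.6,36.9,43.2,49.5,53.7,56.1,56.7]));p=129.8*np.c_[np.cos(a),np.sin(a)]
print(np.diff(p,axis=0).round(1).tolist(),np.degrees(np.diff(a)).round(1))"
```

```text
[[4.7, 0.6], [9.5, 0.6], [12.2, -0.3], [14.2, -1.8], [13.9, -3.3], [13.4, -4.8], [12.8, -6.3], [12.1, -7.6], [11.1, -8.9], [6.9, -6.6], [3.7, -4.0], [0.9, -1.0]] [-2.1 -4.2 -5.4 -6.3 -6.3 -6.3 -6.3 -6.3 -6.3 -4.2 -2.4 -0.6]
```

Call:
play_rows(dp=[[4.7,0.6,0],[9.5,0.6,0],[12.2,-0.3,0],[0,0,0]], yaw=[-2.1,-4.2,-5.4,0])

```text
t: 15.42
ee_pos: [571.1, 219.7, 19.7]
orientation: [2.299, 2.137, 0.006]
ft_force: [0.2, -0.3, 8.3]
width: 15.2
grasp_force: 30.1
```

```bash
python3 st.py
```

```text
{'t': np.float64(15.417), 'qpos': array([ 3.480e-01,  6.380e-01,  1.751e+00, -1.000e-03,  7.480e-01,
        4.220e-01]), 'ee_pos': array([571.106, 219.709,  19.689]), 'width': np.float64(15.162), 'grasp_force': np.float64(30.105), 'moment': array([-0.08 ,  0.048, -0.251]), 'ft_force': array([ 0.174, -0.347,  8.319])} tooly -4.19
```

The arm swings freely (under 1 N sideways). Continuing.

Call:
play_rows(dp=[[14.2,-1.8,0],[13.9,-3.3,0],[13.4,-4.8,0],[12.8,-6.3,0],[12.1,-7.6,0],[11.1,-8.9,0],[6.9,-6.6,0],[3.7,-4.0,0]], yaw=[-6.3,-6.3,-6.3,-6.3,-6.3,-6.3,-4.2,-2.4])

```text
t: 16.08
ee_pos: [657.3, 175.8, 19.6]
orientation: [-2.938, -1.111, -0.003]
ft_force: [-1.2, 1.9, 6.1]
width: 15.3
grasp_force: 30.1
```

Call:
play_rows(dp=[[0,0,0],[0,0,0]], yaw=[0,0])

```text
t: 16.25
ee_pos: [656.8, 176.4, 19.6]
orientation: [-2.936, -1.118, -0.003]
ft_force: [0.7, 0.8, 6.0]
width: 15.3
grasp_force: 30.0
```

```bash
cat > ang.py <<'E'
from h import *
import sys
p=load(sys.argv[1]);X=cloud(p);c=np.array([559.4,90.4]);q=X[:,:2]-c;d=np.hypot(*q.T);a=np.degrees(np.arctan2(q[:,1],q[:,0]))
m=(X[:,2]>54)&(X[:,2]<66)&(d>65)&(d<200)&(abs(a-42)<12)
print('tube',m.sum())
if m.sum()>50:
    k=X[m][:,:2];w=np.linalg.svd(k-k.mean(0),full_matrices=False)[2][0];print('dir',np.degrees(np.arctan2(w[1],w[0]))%180,'radial',np.median(a[m]))
Y=X[(X[:,2]>7)&(X[:,2]<17)&(X[:,0]>460)&(X[:,0]<830)&(X[:,1]>-220)&(X[:,1]<190)];print('board',cv2.minAreaRect(Y[:,:2].astype(np.float32)))
cv2.imwrite('pics/r_'+sys.argv[1]+'.png',topdown(p,c,48,64,4.5))
E
python3 st.py; python3 look.py w7; python3 ang.py w7
```

```text
{'t': np.float64(16.25), 'qpos': array([2.450e-01, 7.140e-01, 1.584e+00, 1.000e-03, 8.410e-01, 1.087e+00]), 'ee_pos': array([656.793, 176.372,  19.627]), 'width': np.float64(15.27), 'grasp_force': np.float64(30.046), 'moment': array([ 0.179,  0.091, -0.125]), 'ft_force': array([0.7  , 0.756, 6.02 ])} tooly -48.31
{'t': np.float64(16.25), 'qpos': array([2.450e-01, 7.140e-01, 1.584e+00, 1.000e-03, 8.410e-01, 1.087e+00]), 'ee_pos': array([656.793, 176.372,  19.627]), 'orientation': array([-2.936, -1.118, -0.003]), 'width': np.float64(15.27), 'grasp_force': np.float64(30.046), 'moment': array([ 0.179,  0.091, -0.125]), 'ft_force': array([0.7  , 0.756, 6.02 ])}
clamp_knob []
tube_grip [(array([255., 244.]), array([658.3, 177.7]), 0.76)]
pointer []
mark45 [(array([252., 339.]), array([594.6, 123.5]), 0.68)]
stand [(array([253., 343.]), array([555.4,  88.5]), 0.65)]
small_cup [(array([432., 224.]), array([748.8,  63.7]), 0.91)]
serving_bowl []
tube 5448
dir 41.306225003848624 radial 41.30112250017342
board ((694.064697265625, 35.551902770996094), (231.91729736328125, 203.81280517578125), 85.73336029052734)
```

Call:
play_rows(dp=[[0.7,-0.8,0],[0,0,0]], yaw=[-0.5,0])

```text
t: 16.82
ee_pos: [657.1, 176.0, 19.6]
orientation: [-2.94, -1.106, -0.003]
ft_force: [-0.3, 0.6, 6.1]
width: 15.2
grasp_force: 30.0
```

Call:
play_rows(dp=[[0,0,0],[0,0,0],[0,0,0],[0,0,30],[0,0,35],[0,0,35],[-26,-20,35],[-30,-25,10]], yaw=[0,0,0,0,0,0,0,0], gripper=0.5)

```text
t: 17.48
ee_pos: [607.6, 134.7, 163.7]
orientation: [2.938, 1.108, 0.014]
ft_force: [-0.3, -1.0, 1.1]
width: 44.0
grasp_force: 0.0
```

Call:
play_rows(dp=[[-30,-25,0],[-30,-25,0],[-20,-15,0],[0,0,0],[0,0,0]], yaw=[0,0,0,0,0])

```text
t: 17.9
ee_pos: [523.2, 67.5, 159.2]
orientation: [-2.941, -1.104, -0.0]
ft_force: [-0.5, -0.4, 0.1]
width: 44.1
grasp_force: 0.0
```

```bash
python3 look.py w8; python3 ang.py w8; python3 st.py; python3 -c "
from h import *
measure(load('w8'),(560,90))"
```

```text
{'t': np.float64(17.9), 'qpos': array([0.106, 0.328, 1.873, 0.   , 0.941, 0.958]), 'ee_pos': array([523.222,  67.509, 159.222]), 'orientation': array([-2.941, -1.104, -0.   ]), 'width': np.float64(44.114), 'grasp_force': np.float64(0.0), 'moment': array([-0.051, -0.08 ,  0.025]), 'ft_force': array([-0.515, -0.387,  0.081])}
clamp_knob [(array([263., 147.]), array([562.3,  92.4]), 0.83)]
tube_grip [(array([263.,  13.]), array([659.7, 176.8]), 0.92)]
pointer []
mark45 [(array([262., 189.]), array([522.5,  57. ]), 0.69)]
stand [(array([259., 136.]), array([559.1,  93.4]), 0.79)]
small_cup []
serving_bowl [(array([420., 166.]), array([673.3, -83.1]), 0.81)]
tube 1278
dir 41.41019663390432 radial 41.115832090353194
board ((636.8434448242188, -15.193084716796875), (340.63787841796875, 309.6588134765625), 85.71419525146484)
{'t': np.float64(18.3), 'qpos': array([0.107, 0.33 , 1.871, 0.   , 0.941, 0.958]), 'ee_pos': array([524.285,  68.528, 158.688]), 'width': np.float64(43.681), 'grasp_force': np.float64(0.0), 'moment': array([ 0.022, -0.023, -0.053]), 'ft_force': array([-0.859,  0.171, -0.948])} tooly -48.75
bar n 1324 z 118.40605104256052 rect ((559.9049682617188, 90.51313781738281), (61.831268310546875, 14.09250545501709), 31.861312866210938) mean [560.3708    91.126785] ang 32.14601
pedestal n 5112 ((558.9270629882812, 90.27011108398438), 59.27595901489258)
tube n 2198 mean [653.68682636  84.39364346] z 70.82696564037195 ang 90.39545533627735 perp off axis -93.64590010829909
```

View pics/r_w8.png

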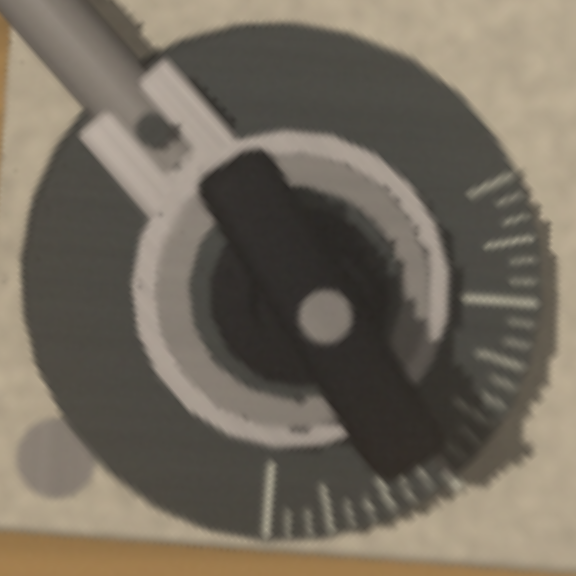

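The knob bar hides the pointer in this view. I move outward for a clear one.

Call:
play_rows(dp=[[-25,-22,0],[-30,-25,0],[-25,-22,0],[0,0,0],[0,0,0]], yaw=[0,0,0,0,0])

```text
t: 18.72
ee_pos: [443.3, -1.5, 159.1]
orientation: [-2.942, -1.103, -0.0]
ft_force: [1.0, 1.2, -0.8]
width: 43.9
grasp_force: 0.0
```

```bash
python3 look.py w9; python3 ang.py w9; python3 -c "
from h import *
print(load('w9')['W'][:3,3])"
```

```text
{'t': np.float64(18.717), 'qpos': array([-0.03 ,  0.208,  2.047,  0.   ,  0.887,  0.823]), 'ee_pos': array([443.259,  -1.489, 159.072]), 'orientation': array([-2.942, -1.103, -0.   ]), 'width': np.float64(43.88), 'grasp_force': np.float64(0.0), 'moment': array([-0.003, -0.044,  0.003]), 'ft_force': array([ 0.965,  1.209, -0.756])}
clamp_knob [(array([260.,  21.]), array([559.6,  94.1]), 0.6)]
tube_grip []
pointer [(array([264.,  86.]), array([523.7,  57.1]), 0.62)]
mark45 [(array([264.,  91.]), array([521.,  54.]), 0.79)]
stand [(array([262.,  50.]), array([558.,  88.]), 0.82)]
small_cup []
serving_bowl [(array([424.,  85.]), array([670. , -81.8]), 0.97)]
tube 0
board ((636.736328125, -15.116287231445312), (340.4310302734375, 310.9734802246094), 85.71987915039062)
[503.21364765  50.21953264 348.54900477]
```

View pics/r_w9.png

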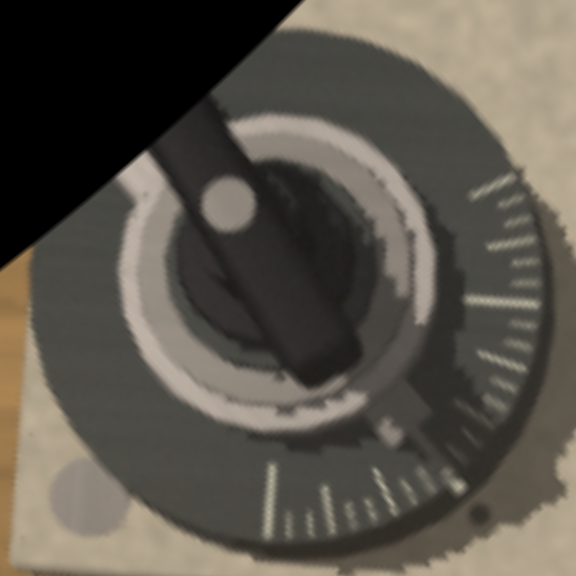

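Pointer tip (455,480) lies on the 45° line (end at (460,488), dot at (480,515)), within about 0.5°. Returning to the knob.

Call:
play_rows(dp=[[25,20,0],[31,24.5,0],[31,24.5,0],[25,20,0],[4.6,2.8,-15],[0,0,-25],[0,0,-25],[0,0,-13]], yaw=[-3.1,-3.1,-3.1,0,0,0,0,0])

```text
t: 19.78
ee_pos: [559.2, 91.3, 78.1]
orientation: [-3.02, -0.865, 0.005]
ft_force: [-0.5, -0.4, -0.3]
width: 43.7
grasp_force: 0.0
```

```bash
python3 st.py
```

```text
{'t': np.float64(19.783), 'qpos': array([ 0.141,  0.5  ,  1.832, -0.   ,  0.813,  1.154]), 'ee_pos': array([559.208,  91.307,  78.148]), 'width': np.float64(43.694), 'grasp_force': np.float64(0.0), 'moment': array([-0.023,  0.004, -0.013]), 'ft_force': array([-0.481, -0.396, -0.316])} tooly -58.03
```

Call:
play_rows(dp=[[0,-0.8,0],[0,0,0],[0,0,0],[0,0,0],[0,0,0],[0,0,0],[0,0,0]], yaw=[0,0,0,0,0,0,0], gripper=1.0)

```text
t: 20.37
ee_pos: [560.7, 91.4, 82.2]
orientation: [-3.019, -0.862, -0.002]
ft_force: [-2.3, 6.5, 3.3]
width: 13.4
grasp_force: 30.0
```

```bash
python3 st.py
```

```text
{'t': np.float64(20.367), 'qpos': array([0.14 , 0.493, 1.83 , 0.003, 0.816, 1.152]), 'ee_pos': array([560.654,  91.435,  82.23 ]), 'width': np.float64(13.428), 'grasp_force': np.float64(30.005), 'moment': array([ 1.193,  0.479, -0.043]), 'ft_force': array([-2.314,  6.474,  3.259])} tooly -58.14
```

Call:
play_rows(dp=[[0,0,-0.2],[0,0,-0.2],[0,0,-0.2],[0,0,0]], yaw=[-6,-7,-7,0])

```text
t: 20.7
ee_pos: [560.8, 91.2, 81.5]
orientation: [-3.124, -0.315, -0.002]
ft_force: [-1.9, 6.1, 2.0]
width: 14.0
grasp_force: 30.0
```

```bash
python3 st.py
```

```text
{'t': np.float64(20.7), 'qpos': array([0.139, 0.495, 1.831, 0.002, 0.815, 1.508]), 'ee_pos': array([560.757,  91.182,  81.539]), 'width': np.float64(13.957), 'grasp_force': np.float64(30.005), 'moment': array([ 0.966,  0.466, -0.089]), 'ft_force': array([-1.927,  6.055,  1.998])} tooly -78.5
```

Call:
play_rows(dp=[[0,0,-0.1],[0,0,-0.2],[0,0,0]], yaw=[-4,-6,0])

```text
t: 20.95
ee_pos: [560.8, 91.1, 81.3]
orientation: [-3.14, -0.045, -0.002]
ft_force: [-2.8, 5.3, 3.9]
width: 14.1
grasp_force: 30.0
```

```bash
python3 st.py
```

```text
{'t': np.float64(20.95), 'qpos': array([0.139, 0.495, 1.831, 0.002, 0.814, 1.68 ]), 'ee_pos': array([560.785,  91.078,  81.272]), 'width': np.float64(14.068), 'grasp_force': np.float64(30.008), 'moment': array([ 0.999,  0.389, -0.085]), 'ft_force': array([-2.837,  5.267,  3.903])} tooly -88.36
```

Call:
play_rows(dp=[[0,0,-0.1],[0,0,-0.2],[0,0,0]], yaw=[-3,-4,0])

```text
t: 21.2
ee_pos: [560.8, 91.0, 81.1]
orientation: [-3.137, 0.143, -0.002]
ft_force: [-1.8, 4.8, 4.6]
width: 13.5
grasp_force: 30.0
```

```bash
python3 st.py
```

```text
{'t': np.float64(21.2), 'qpos': array([0.139, 0.495, 1.831, 0.002, 0.814, 1.8  ]), 'ee_pos': array([560.805,  90.969,  81.072]), 'width': np.float64(13.453), 'grasp_force': np.float64(30.018), 'moment': array([ 0.836,  0.477, -0.063]), 'ft_force': array([-1.841,  4.791,  4.632])} tooly -95.22
```

Call:
play_rows(dp=[[0,0,-0.2],[0,0,-0.2],[0,0,0]], yaw=[-3.5,-3.5,0])

```text
t: 21.45
ee_pos: [560.8, 90.9, 80.9]
orientation: [-3.123, 0.333, -0.002]
ft_force: [-3.2, 5.0, 5.4]
width: 13.6
grasp_force: 30.0
```

```bash
python3 st.py
```

```text
{'t': np.float64(21.45), 'qpos': array([1.390e-01, 4.960e-01, 1.831e+00, 1.000e-03, 8.140e-01, 1.922e+00]), 'ee_pos': array([560.785,  90.859,  80.852]), 'width': np.float64(13.598), 'grasp_force': np.float64(30.014), 'moment': array([ 0.782,  0.623, -0.026]), 'ft_force': array([-3.162,  4.969,  5.422])} tooly -102.18
```

Call:
play_rows(dp=[[0,0,-0.2],[0,0,-0.2],[0,0,0]], yaw=[-3.5,-3.5,0])

```text
t: 21.7
ee_pos: [560.8, 90.8, 80.7]
orientation: [-3.096, 0.523, -0.002]
ft_force: [-4.0, 3.2, 7.2]
width: 13.3
grasp_force: 30.0
```

```bash
python3 st.py
```

```text
{'t': np.float64(21.7), 'qpos': array([1.390e-01, 4.960e-01, 1.831e+00, 1.000e-03, 8.130e-01, 2.044e+00]), 'ee_pos': array([560.787,  90.79 ,  80.675]), 'width': np.float64(13.341), 'grasp_force': np.float64(30.01), 'moment': array([ 0.647,  0.735, -0.095]), 'ft_force': array([-3.985,  3.165,  7.249])} tooly -109.18
```

Call:
play_rows(dp=[[0,0,-0.3],[0,0,-0.3],[0,0,0]], yaw=[-3.5,-3.5,0])

```text
t: 21.95
ee_pos: [560.8, 90.7, 80.5]
orientation: [-3.059, 0.711, -0.002]
ft_force: [-5.5, 2.7, 12.6]
width: 13.6
grasp_force: 30.0
```

```bash
python3 st.py
```

```text
{'t': np.float64(21.95), 'qpos': array([1.390e-01, 4.960e-01, 1.831e+00, 1.000e-03, 8.130e-01, 2.166e+00]), 'ee_pos': array([560.79 ,  90.707,  80.502]), 'width': np.float64(13.597), 'grasp_force': np.float64(30.007), 'moment': array([ 0.526,  0.969, -0.043]), 'ft_force': array([-5.494,  2.697, 12.588])} tooly -116.16
```

Call:
play_rows(dp=[[0,0,0],[0,0,0],[0,0,0]], yaw=[-3.5,-3.5,0])

```text
t: 22.2
ee_pos: [560.7, 90.6, 80.4]
orientation: [-3.01, 0.896, -0.001]
ft_force: [-5.8, 3.3, 11.4]
width: 13.2
grasp_force: 30.0
```

```bash
python3 st.py
```

```text
{'t': np.float64(22.2), 'qpos': array([1.390e-01, 4.960e-01, 1.831e+00, 1.000e-03, 8.130e-01, 2.288e+00]), 'ee_pos': array([560.714,  90.647,  80.379]), 'width': np.float64(13.194), 'grasp_force': np.float64(30.004), 'moment': array([0.486, 0.846, 0.039]), 'ft_force': array([-5.769,  3.333, 11.361])} tooly -123.15
```

```bash
cat > bar.py <<'E'
from h import *
import sys
def f(n,he):
    p=load(n);X=cloud(p);T=p['W']@np.linalg.inv(he);Y=(X-T[:3,3])@T[:3,:3]
    m=(X[:,2]>110)&(X[:,2]<122)&(Y[:,0]>13.5)&(Y[:,0]<34)&(abs(Y[:,1])<20)
    r=cv2.minAreaRect(X[m][:,:2].astype(np.float32));c=X[m][:,:2].mean(0);e=c-[560.2,90.4]
    print(n,m.sum(),'rect',r,'radial ang of visible end',np.degrees(np.arctan2(e[1],e[0])),'mean tool y',Y[m,1].mean(),'ztop',np.percentile(X[m][:,2],[50,90]))
he=viewer.get_image('wrist')['hand_eye']
for n in sys.argv[1:]: f(n,he)
E
python3 look.py w10 | head -1; python3 bar.py w4 w5 w10
```

```text
{'t': np.float64(22.2), 'qpos': array([1.390e-01, 4.960e-01, 1.831e+00, 1.000e-03, 8.130e-01, 2.288e+00]), 'ee_pos': array([560.714,  90.647,  80.379]), 'orientation': array([-3.01e+00,  8.96e-01, -1.00e-03]), 'width': np.float64(13.194), 'grasp_force': np.float64(30.004), 'moment': array([0.486, 0.846, 0.039]), 'ft_force': array([-5.769,  3.333, 11.361])}
w4 781 rect ((580.084716796875, 80.32554626464844), (14.010719299316406, 16.92037582397461), 62.15515899658203) radial ang of visible end -27.329358092638323 mean tool y 0.0902956458320874 ztop [116.52150633 117.5515814 ]
w5 807 rect ((579.1472778320312, 102.62513732910156), (17.169845581054688, 13.624391555786133), 31.82036590576172) radial ang of visible end 32.709408988609624 mean tool y 0.17194154016414673 ztop [118.24105956 119.25557263]
w10 763 rect ((578.9569091796875, 78.16064453125), (14.007135391235352, 17.16927719116211), 56.853885650634766) radial ang of visible end -33.09174024057184 mean tool y 0.42158360500693476 ztop [116.3104066  117.32984381]
```

The knob follows the grip, but readings taken after a settling row are spoiled by overshoot. I back off and re-tighten in slow strokes, reading while moving.

Call:
play_rows(dp=[[0,0,0.3],[0,0,0.3],[0,0,0.4],[0,0,0.2],[0,0,0.1],[0,0,0],[0,0,0]], yaw=[3,6,6,5,2,0,0])

```text
t: 23.23
ee_pos: [560.8, 90.9, 80.9]
orientation: [-3.126, 0.301, -0.002]
ft_force: [-2.7, 4.8, 4.2]
width: 13.9
grasp_force: 30.0
```

Call:
play_rows(dp=[[0,0,0],[0,0,-0.1],[0,0,0],[0,0,-0.1],[0,0,0],[0,0,0],[0,0,-0.1]], yaw=[-1,-1,-1,-1,-1,-1,-1])

```text
t: 23.82
ee_pos: [560.8, 90.8, 80.8]
orientation: [-3.102, 0.492, -0.002]
ft_force: [-3.2, 3.8, 7.1]
width: 13.7
grasp_force: 30.1
```

```bash
python3 st.py
```

```text
{'t': np.float64(23.817), 'qpos': array([1.390e-01, 4.960e-01, 1.831e+00, 1.000e-03, 8.140e-01, 2.024e+00]), 'ee_pos': array([560.792,  90.79 ,  80.766]), 'width': np.float64(13.699), 'grasp_force': np.float64(30.05), 'moment': array([0.79 , 0.597, 0.261]), 'ft_force': array([-3.243,  3.785,  7.083])} tooly -108.03
```

Call:
play_rows(dp=[[0,0,0],[0,0,-0.1],[0,0,0],[0,0,-0.1],[0,0,0],[0,0,0],[0,0,-0.1]], yaw=[-1,-1,-1,-1,-1,-1,-1])

```text
t: 24.4
ee_pos: [560.7, 90.7, 80.6]
orientation: [-3.066, 0.68, -0.001]
ft_force: [-4.4, 3.5, 9.2]
width: 13.6
grasp_force: 30.1
```

```bash
python3 st.py
```

```text
{'t': np.float64(24.4), 'qpos': array([1.390e-01, 4.960e-01, 1.831e+00, 1.000e-03, 8.130e-01, 2.146e+00]), 'ee_pos': array([560.709,  90.724,  80.576]), 'width': np.float64(13.597), 'grasp_force': np.float64(30.087), 'moment': array([0.716, 0.657, 0.316]), 'ft_force': array([-4.418,  3.468,  9.162])} tooly -115.01
```

Moving readings make sense: 0.26 N m at −108° and 0.32 at −115°. I back off past touch and come up to about −107.5°.

Call:
play_rows(dp=[[0,0,0.2],[0,0,0.3],[0,0,0.3],[0,0,0.1],[0,0,0.1],[0,0,0],[0,0,0]], yaw=[3,6,6,5,2,0,0])

```text
t: 24.98
ee_pos: [560.8, 91.0, 81.2]
orientation: [-3.139, 0.082, -0.002]
ft_force: [-1.0, 4.7, 2.6]
width: 14.0
grasp_force: 30.0
```

Call:
play_rows(dp=[[0,0,0],[0,0,-0.1],[0,0,0],[0,0,-0.1],[0,0,0],[0,0,0],[0,0,-0.1]], yaw=[-1,-1,-1,-1,-1,-1,-1])

```text
t: 25.57
ee_pos: [560.8, 90.9, 81.0]
orientation: [-3.128, 0.275, -0.002]
ft_force: [-3.1, 3.7, 4.3]
width: 13.9
grasp_force: 30.0
```

```bash
python3 st.py
```

```text
{'t': np.float64(25.567), 'qpos': array([1.390e-01, 4.950e-01, 1.831e+00, 1.000e-03, 8.140e-01, 1.884e+00]), 'ee_pos': array([560.807,  90.908,  80.971]), 'width': np.float64(13.943), 'grasp_force': np.float64(30.023), 'moment': array([0.858, 0.508, 0.23 ]), 'ft_force': array([-3.068,  3.695,  4.256])} tooly -100.04
```

Call:
play_rows(dp=[[0,0,0],[0,0,-0.1],[0,0,0],[0,0,-0.1],[0,0,0],[0,0,0],[0,0,-0.1]], yaw=[-1,-1,-1,-1,-1,-1,-1])

```text
t: 26.15
ee_pos: [560.8, 90.8, 80.8]
orientation: [-3.106, 0.465, -0.002]
ft_force: [-4.1, 3.0, 6.7]
width: 13.5
grasp_force: 30.0
```

```bash
python3 st.py
```

```text
{'t': np.float64(26.15), 'qpos': array([1.390e-01, 4.960e-01, 1.831e+00, 1.000e-03, 8.140e-01, 2.006e+00]), 'ee_pos': array([560.787,  90.792,  80.773]), 'width': np.float64(13.48), 'grasp_force': np.float64(30.046), 'moment': array([0.799, 0.547, 0.247]), 'ft_force': array([-4.095,  3.048,  6.656])} tooly -107.03
```

Torque here is 0.247, which is hand-tight. Releasing and checking the arm.

Call:
play_rows(dp=[[0,0,0],[0,0,0],[0,0,0],[0,0,0],[0,0,25],[0,0,30],[-15,-12,30]], yaw=[0,0,0,0,0,0,0], gripper=0.5)

```text
t: 26.73
ee_pos: [547.2, 78.9, 165.2]
orientation: [-3.107, 0.465, -0.001]
ft_force: [0.9, -1.1, 1.3]
width: 44.0
grasp_force: 0.0
```

Call:
play_rows(dp=[[-15,-12,0],[-15,-12,0],[-10,-6,0],[0,0,0],[0,0,0]], yaw=[0,0,0,0,0])

```text
t: 27.15
ee_pos: [505.6, 47.9, 164.5]
orientation: [-3.106, 0.468, -0.0]
ft_force: [0.3, -0.6, -0.3]
width: 44.0
grasp_force: 0.0
```

```bash
python3 look.py w11; python3 ang.py w11; python3 -c "
from h import *
measure(load('w11'),(560,90))"
```

```text
{'t': np.float64(27.15), 'qpos': array([0.071, 0.292, 1.911, 0.   , 0.938, 1.941]), 'ee_pos': array([505.581,  47.937, 164.485]), 'orientation': array([-3.106,  0.468, -0.   ]), 'width': np.float64(43.978), 'grasp_force': np.float64(0.0), 'moment': array([0.063, 0.004, 0.01 ]), 'ft_force': array([ 0.339, -0.572, -0.342])}
clamp_knob [(array([188., 151.]), array([563.,  90.]), 0.67)]
tube_grip [(array([102.,  91.]), array([654.4, 174.8]), 0.77)]
pointer [(array([242., 169.]), array([523.3,  57.1]), 0.9)]
mark45 [(array([243., 172.]), array([519.1,  56.8]), 0.96)]
stand [(array([209., 143.]), array([555.7,  90.6]), 0.87)]
small_cup []
serving_bowl [(array([320.,  14.]), array([667.1, -79.6]), 0.62), (array([191., 156.]), array([549.4, 113.4]), 0.3)]
tube 1509
dir 41.19716324677455 radial 40.52287836566859
board ((619.7593383789062, -13.757659912109375), (340.27020263671875, 276.14697265625), 85.682373046875)
bar n 1218 z 116.96048689770373 rect ((559.9010620117188, 90.68507385253906), (14.871108055114746, 61.54383087158203), 73.15987396240234) mean [560.41943  89.70354] ang 163.41272
pedestal n 4743 ((559.3675537109375, 89.585205078125), 59.391090393066406)
tube n 2111 mean [647.12301689  95.83361298] z 71.99653315730137 ang 81.29469858848248 perp off axis 85.23641924359364
```

View pics/r_w11.png

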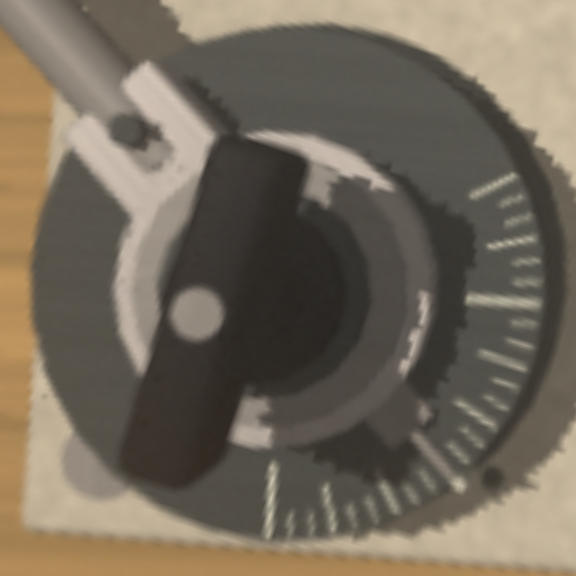

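The pointer, from (415,435) to (460,488), lies along the 45° line, aimed at the dot near (492,477), with the tube at 41° against a target of 40.7°. The clamp is hand-tight and the gripper is clear.

```bash
python3 -c "
from h import *
print(ticket.close_job())"
```

```text
the job is handed in; nothing more can be done
None
```

I slackened the clamp, swung the arm so its pointer stands on the 45-degree mark (within about half a degree), tightened the knob again to about 0.25 N m, and handed the job in at about 27 s; I did not push the arm afterwards to test the lock, and the hand-in returned no verdict.

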